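Shut the gel tank and secure it with the snap hook

ROBOT

A 6-joint arm with a two-finger parallel gripper is mounted at the origin on the work surface. World frame = base frame: x ahead of the robot, y to its left, z up, the work surface at z = 0. Lengths are in m, angles in rad, forces in N, time in s.
With the tool pointing down it reaches from about 0.4 to 0.825 m from the base axis. Payload 7 kg.
Tool frame: the origin (TCP) lies between the finger pads; the fingertips stand 17 mm ahead of it and the grasp point (between the pads) lies 2 mm behind it; x points along the fingers, z is the direction in which the jaws open and shut, and the axes are right-handed (so a half turn about x gives the same grasp; the last joint's range is limited). The gripper opens to 88 mm and grips with 3 to 60 N. Pads are 19 mm wide; open, the fingers measure 130 mm over their backs; the gripper's body (78 mm by 193 mm) begins 47 mm behind the grasp point.
Start: joints at [-0.875, 0.359, 0.012, 0, -1.224, -0.288], TCP at [0.268, -0.62, 0.244] pointing down, gripper open.
Joint ranges: [-3.07, 3.07], [-1.43, 2.12], [-1.02, 1.25], [-3.03, 1.67], [-3.05, -0], [-3.03, 3.03]. Speed limits (rad/s): [2.39, 2.39, 3.01, 3.14, 3.14, 3.14].

INTERFACE

Orientations are given as [roll, pitch, yaw] about the fixed x, y, z axes, in that order (R = Rz(yaw) Ry(pitch) Rx(roll)).
In Python, from station import * gives the robot as it stands.
- The arm moves only by the tool step_arm, never from a script. Its argument "deltas" is a list of rows, each a list of 5 numbers: the shift along the tool's x, y, z in cm, then the turn about the tool's x in degrees, then the closure, from 0 (fully open) to 1 (shut). In form: [[dx, dy, dz, roll, fingers], ...]. A call has exactly 10 rows; each row is the pose to reach, as a shift and turn from the pose commanded when the call began, along the tool's axes at that moment; what a row does not reach only later rows make up. A row lasts 1/12 s, in which the tool goes at most 41.7 mm and 7.16 degrees, less where a joint would pass 70% of its speed; a pose out of reach is approached as far as the arm can. A call with a gripper value outside its range is refused whole. The fingers move at their own pace and stop on an object; "squeeze" is the grip in N (left out, the last holds). Time passes only in rows, so rows that repeat a pose let the fingers close, or fill a call up. It gives the time, the measured TCP pose, the force and the opening at its end, in the units of the state.
- get_state(): the state, without advancing time (a new reading comes with each control period).
- grab_frame(name): name is "scene" or "top"; returns a dict with "pixels" (420x560x3 uint8, red, green, blue), "range_z" (420x560 float32, m along the optical axis (not along the pixel's ray), 0 where there is no reading), "fx", "fy", "cx", "cy" (pixels), "k1" (the pictures are not rectified: a ray, as slopes to the right and down, at radius r is drawn at 1 + k1 r^2 times it, then the intrinsics apply), "view" (4x4, takes a point from world to camera coordinates). Camera axes: x right, y down, z forward; pixel columns grow to the right and rows downward; lengths in m; the calibration is good to about 2 mm. A picture is of the moment at which its call begins.
- job_done(): hands the job in, once; it reports no verdict.
Trained networks look in the newest picture that a camera, given by its name, has taken for a name from the list of things; names that differ only in an ending like _2 or _b are one class to them, and where a whole thing is asked for, a point or a joint stands for the part that bears it (a point fixed in the world has none). Each returns a list of dicts, best first, with "conf" (0 to 1); they miss things now and then, are a little off and sometimes report something else, mostly with a low value. They report only what shows in the picture. A call takes as long as a camera call. They do not tell look-alikes from the thing itself.
- boxes_of(thing, camera): "extent" ([left, top, right, bottom] in pixels, round what is visible of it).
- masks_of(thing, camera): "mask" (420x560 bool, what is visible of it) and "extent" ([left, top, right, bottom] in pixels, round what is visible of it).
The state is a dict: "t": time; "q": joint angles; "qd": joint speeds; "joint_efforts": joint torques, N m; "eef_pos": TCP position; "ee_rot": TCP orientation; "force": force on the tool from outside, world axes, zero at the start; "moment": the same for the moment, N m; "width": finger opening in m.
Only numpy, scipy, OpenCV 4.12 (cv2) and the standard library are available. Lean on these libraries where they do the work, as an engineer would, in place of code of your own. Each camera call takes 0.05 s, during which the arm holds its last target.

TASK

Swing the gel tank's open cover fully down so that its slotted white tab drops over the steel staple, then take the red-handled snap hook and push its sprung gate against the front leg of the staple until the leg is inside the hook and the gate has snapped shut behind it. Push gently, well under 20 N, and feel for the leg: it is bolted in an oversize slot and does not stand exactly where it is marked. Let go with the hook left clipped round the leg, and leave everything else on the bench where it is.

Things in the scene. Friction and masses are not known exactly. Their poses are not given: they have to be found in the camera images.
- staple_nominal (a point): Marked place of the staple's front leg on the gel tank, level with the shut tab's upper face, 75 mm above the bench; x points to the tank's rear hinge, z up. The real leg (upright, rigid, 8 mm round bar, rising 39 mm above this level) is bolted in an oversize slot and stands up to 16 mm off along x and 9 mm along y, either way; that offset is not measured: feel or look for it.
- tank: Fixed violet gel tank, 260 long (x -140 to +120), 160 wide, same axes as staple_nominal, which is at x = -82 mm. Front half (x -140 to 0) is a solid console, top at 70 mm. The steel staple on it is a closed arch in the x-z plane: front leg, level bar (top 109 mm above the bench), rear leg 56 mm behind (+x) the front one.
- cover (a joint): Hinge of the clear violet cover, rad: 0 = fully shut (level), starts at 0.6 to 1.0, larger = more open. Axis along the tank's y at its rear top edge (tank x = +120, z = 70 mm). It stays where it is left; about 1 to 2 N on its front pushes it down.
- cover_tip (a point): Point on the upper face of the cover's white slotted tab, on its middle line (over the slot), 220 mm from the hinge axis; x points to the hinge, z out of the upper face. Solid strips 31 mm wide run along both sides, centred 29.5 mm to either side (y): press there. Shut, the 5 mm thick tab spans tank x -120 to 0, y -45 to 45 mm; the slot (x -106 to 0, y -14 to 14) lets the staple stand through.
- hook_grip (a point): Centre of the snap hook's upright red grip (40 long in x, 14 wide in y, 32 high), 16 mm above the hook's underside; mass about 0.22 kg. The hook lies flat on the bench, grip standing up: pinch the grip across y from above. x points from grip to mouth.
- hook_bow (a point): Middle of the inside of the hook's flat steel bow (10 mm thick, 44 wide), 45 mm ahead (+x) of the grip centre, 5 mm above the underside. Inside, the side arms are 28 mm apart; the back bar's inner face is 28 mm ahead of the grip centre. The mouth, 16 mm wide between two rounded lips 67 to 75 mm ahead, is centred on the grip's middle line. Clipped, the leg stands up through the bow.
- gate (a joint): Angle of the brass gate, rad: 0 = shut, across the mouth 64 mm ahead of the grip centre; opens only inwards (towards the grip) to 1.5 about a pivot 13 mm to the hook's +y, springs back. Pushing it on the leg takes 2 to 7 N, more near the pivot. It snaps shut when the leg's centre is 34 to 45 mm ahead of the grip centre; the back bar stops the leg at 32. Leg on a lip: stiff push, gate shut; the round lip is shoved aside.
- tube_rack_mid (a point): Bystander: centre of a yellow tube rack, 80 x 110 x 24 mm, loose.
- buffer: Bystander: amber bottle, 64 mm across, 150 high, origin under its centre, loose.
- beaker: Bystander: glass beaker, 72 mm across, 90 high, origin under its centre, loose.
- comb: Bystander: violet gel comb lying flat, 100 x 30 x 14 mm, loose.
- marker: Bystander: green marker pen lying on the bench, 110 mm long in its x, 12 thick, loose.
Mind the look-alikes: they are no part of the job. Leave any black or orange look-alike of the part that bears hook_grip alone.

How it is judged:
By the outcome, as a careful person would: the job done as asked, in the order asked, and still so for the second after the job is handed in, with the robot touching nothing.
It also fails if it takes over 72 s, if anything falls off the work surface, if the arm or the gripper's body presses on something with over 40 N, if the wrist force passes 120 N, or if a joint passes its speed limit or range.

## Working session

There is one attempt and no reset: what is moved stays moved. The work goes in short steps, Python scripts to look and compute and a tool call to move; the robot and the scene stay as the last step left them, time stands still between calls to the robot, and variables do not carry over. Pictures are saved under pics/ and viewed, and the job is handed in when it is done.

Besides the shell and the picture viewer there is one more tool, called after "Call:" as name([rows], argument=value, ...), one row to a line, values as JSON. step_arm: Moves the arm, as the interface text tells. Its arguments: {"type":"object","properties":{"deltas":{"type":"array"},"squeeze":{"type":"number"}},"required":["deltas"]}

```bash
mkdir -p pics; ls; cat > h.py <<'E'
from station import *
import numpy as np, cv2
from scipy.spatial.transform import Rotation as R
def pix2w(f,u,v,z=None):
    xd=(u-f["cx"])/f["fx"]; yd=(v-f["cy"])/f["fy"]
    rd=np.hypot(xd,yd); r=rd
    for _ in range(20): r=rd/(1+f["k1"]*r*r)
    s=r/rd if rd>1e-9 else 1
    d=np.array([xd*s,yd*s,1.])
    V=np.array(f["view"]); Ri=V[:3,:3].T; o=-Ri@V[:3,3]
    return o,Ri@d
def atz(f,u,v,z):
    o,d=pix2w(f,u,v); return o+d*(z-o[2])/d[2]
def atd(f,u,v):
    o,d=pix2w(f,u,v); return o+d*float(f["range_z"][int(round(v)),int(round(u))])
def proj(f,p):
    V=np.array(f["view"]); c=V[:3,:3]@np.asarray(p)+V[:3,3]
    x,y=c[0]/c[2],c[1]/c[2]; k=1+f["k1"]*(x*x+y*y)
    return x*k*f["fx"]+f["cx"],y*k*f["fy"]+f["cy"]
def cloud(f):
    v,u=np.mgrid[0:420,0:560]
    xd=(u-f["cx"])/f["fx"]; yd=(v-f["cy"])/f["fy"]; rd=np.hypot(xd,yd); r=rd.copy()
    for _ in range(20): r=rd/(1+f["k1"]*r*r)
    s=np.where(rd>1e-9,r/np.maximum(rd,1e-9),1)
    Z=f["range_z"]; P=np.stack([xd*s*Z,yd*s*Z,Z],-1)
    V=np.array(f["view"]); W=(P-V[:3,3])@V[:3,:3]
    W[Z<=0]=np.nan
    return W
def save(n,im): cv2.imwrite("pics/"+n,cv2.cvtColor(im,cv2.COLOR_RGB2BGR))
E
python3 - <<'E'
from h import *
import pickle
for c in ("scene","top"):
    f=grab_frame(c); save(c+"0.png",f["pixels"]); pickle.dump(f,open(c+"0.pkl","wb"))
    print(c,f["fx"],f["cx"],f["cy"],f["k1"],np.round(f["view"],3).tolist())
    for t in ("tank","cover","hook_grip","gate","tube_rack_mid","buffer","beaker","comb","marker"):
        print(t,[(round(d["conf"],2),[int(x) for x in d["extent"]]) for d in boxes_of(t,c)][:4])
print(get_state())
E
```

```text
pics
scene 526.0137499527863 283.2506669534181 214.63093458579 -0.08688684492271592 [[0.279, 0.96, -0.02, -0.184], [0.552, -0.177, -0.815, -0.199], [-0.786, 0.216, -0.58, 1.817], [0.0, 0.0, 0.0, 1.0]]
tank [(0.67, [240, 166, 342, 296])]
cover [(0.9, [265, 169, 341, 286]), (0.22, [351, 199, 372, 224])]
hook_grip [(0.72, [379, 197, 413, 206]), (0.67, [354, 199, 369, 222]), (0.59, [310, 200, 330, 215]), (0.54, [337, 180, 357, 199])]
gate []
tube_rack_mid [(0.91, [135, 234, 179, 260]), (0.51, [239, 166, 342, 296])]
buffer [(0.95, [126, 248, 165, 308])]
beaker [(0.82, [387, 216, 417, 259]), (0.74, [238, 167, 343, 297])]
comb [(0.57, [354, 246, 369, 267]), (0.28, [354, 199, 371, 225])]
marker [(0.47, [185, 279, 196, 315])]
top 510.02071481488247 280.65232789728685 205.93543604875555 -0.08755646951164031 [[-0.007, -1.0, 0.01, 0.061], [-0.997, 0.007, -0.073, 0.527], [0.073, -0.011, -0.997, 1.245], [0.0, 0.0, 0.0, 1.0]]
tank [(0.59, [247, 117, 332, 234])]
cover [(0.9, [248, 115, 324, 186])]
hook_grip [(0.72, [179, 212, 199, 252]), (0.71, [214, 245, 249, 280]), (0.67, [123, 229, 150, 266]), (0
[... 244 characters left out ...]
42, 186, 177]), (0.66, [387, 133, 397, 184])]
{'t': 1.0, 'q': array([-8.74876005e-01,  3.58576065e-01,  1.18715332e-02, -8.80935816e-06,
       -1.22411597e+00, -2.88128280e-01]), 'qd': array([-1.23634764e-04, -5.15762960e-04,  3.41757904e-05, -8.05487787e-04,
        7.01226723e-04,  7.39581645e-05]), 'joint_efforts': array([ 2.67258258e-06, -5.82387793e+01,  2.93306690e+01,  7.00257942e+00,
        1.24670262e-02, -3.26188331e-05]), 'eef_pos': array([ 0.26767362, -0.61960977,  0.24356273]), 'ee_rot': array([-0.04197762,  1.57077077,  1.93660775]), 'force': array([-0.8367181 , -0.57448057,  0.10588194]), 'moment': array([ 0.01894204,  0.03873693, -0.02172411]), 'width': 0.08784318980246483}
```

View pics/scene0.png

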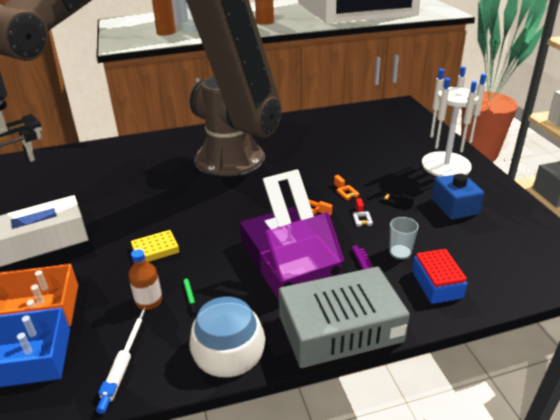

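View pics/top0.png

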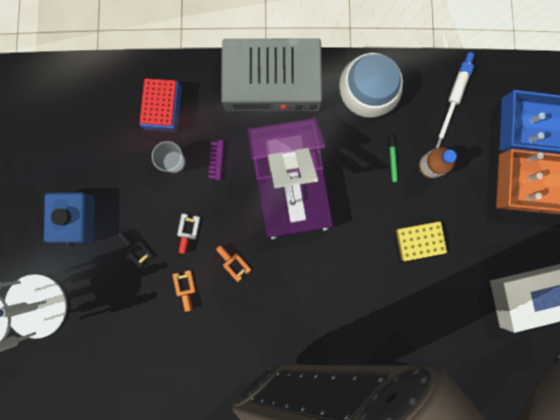

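```bash
python3 - <<'E'
import pickle; from h import *
f=pickle.load(open("top0.pkl","rb"))
c=cv2.resize(f["pixels"][105:325,110:350],None,fx=3.3,fy=2.7,interpolation=cv2.INTER_CUBIC)
c=cv2.resize(f["pixels"][110:320,110:350],None,fx=2.8,fy=2.8,interpolation=cv2.INTER_CUBIC); save("top0c.png",c)
g=pickle.load(open("scene0.pkl","rb"))
save("scene0c.png",cv2.resize(g["pixels"][155:305,230:420],None,fx=4,fy=4,interpolation=cv2.INTER_CUBIC))
E
```

```text
(no output)
```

View pics/top0c.png

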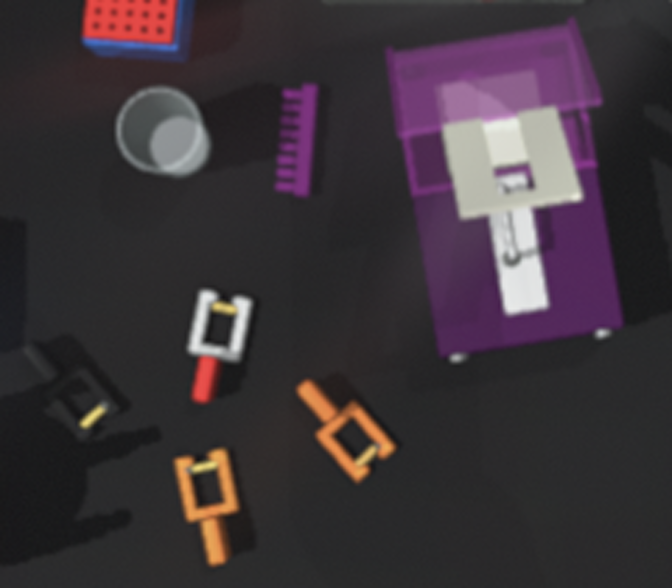

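View pics/scene0c.png

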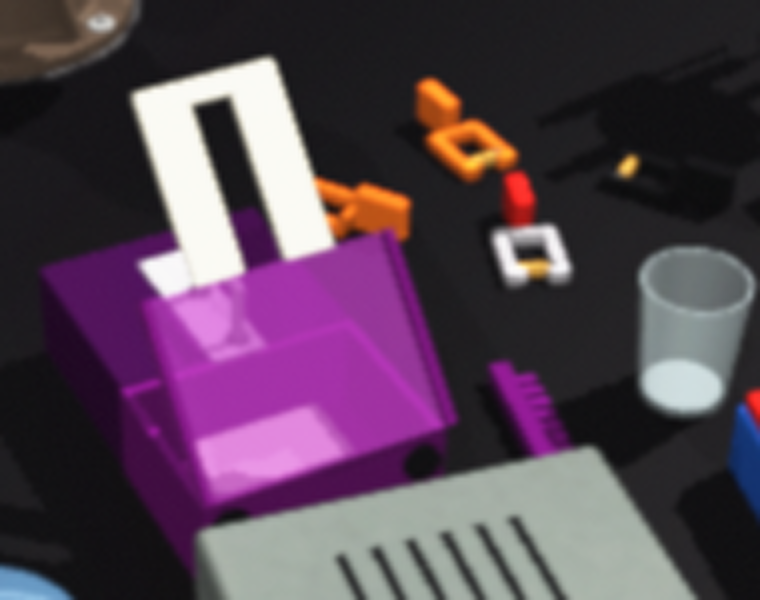

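The red-handled hook is at top px (184,244), with its bow at (188,225). The look-alikes are orange at (183,290) and (233,263) and black at (138,248). The tank is at px (290,180) with its hinge on the far side (world +x). I'll enlarge the hook and the staple next.

```bash
python3 - <<'E'
import pickle; from h import *
f=pickle.load(open("top0.pkl","rb"))
a=cv2.resize(f["pixels"][205:260,165:215],(400,440),interpolation=cv2.INTER_CUBIC)
b=cv2.resize(f["pixels"][160:230,270:318],None,fx=440/70,fy=440/70,interpolation=cv2.INTER_CUBIC)
save("c1.png",np.hstack([a,b]))
W=cloud(f)
def m(u,v): return np.round(W[v,u],4).tolist()
h=f["pixels"].astype(int)
red=(h[...,0]>120)&(h[...,1]<70)&(h[...,2]<70); red[:205]=0; red[260:]=0; red[:,:165]=0; red[:,215:]=0
P=W[red]; print(red.sum(),np.nanmedian(P,0), np.nanmin(P,0),np.nanmax(P,0))
wh=(h.min(-1)>120); wh[:205]=0; wh[260:]=0; wh[:,:165]=0; wh[:,215:]=0
P=W[wh]; print(wh.sum(),np.nanmedian(P,0))
br=(h[...,0]>130)&(h[...,2]<110)&(h[...,1]>90); br[:205]=0; br[260:]=0; br[:,:165]=0; br[:,215:]=0
vv,uu=np.where(br); print("gate px",uu,vv)
for n,mk in (("red",red),("white",wh)):
    vv,uu=np.where(mk); r=cv2.minAreaRect(np.stack([uu,vv],1).astype(np.float32)); print(n,r,cv2.boxPoints(r).tolist())
for r in range(195,230,4):
    print(r,[m(u,r)[2] for u in range(262,334,4)])
E
```

```text
52 [0.42945942 0.29581239 0.02657668] [ 0.41182762  0.289268   -0.00511875] [0.44934639 0.31379241 0.03645015]
247 [0.47883775 0.29364543 0.00863171]
gate px [187 188 189 186 190 191 192 186 187 188 189 190 191 192 193 183 184 185
 186] [218 218 218 219 219 219 219 220 220 220 220 221 221 221 221 237 237 237
 237]
red ((182.4615478515625, 245.1923065185547), (6.471832275390625, 15.885407447814941), 11.309932708740234) [[177.73077392578125, 252.34616088867188], [180.84616088867188, 236.76922607421875], [187.19232177734375, 238.0384521484375], [184.07693481445312, 253.61538696289062]]
white ((187.98780822753906, 225.89024353027344), (18.648090362548828, 23.118043899536133), 12.094758033752441) [[176.4487762451172, 235.23902893066406], [181.2926788330078, 212.63414001464844], [199.52684020996094, 216.5414581298828], [194.6829376220703, 239.14634704589844]]
195 [0.0691, 0.0719, 0.0695, 0.0713, 0.0696, 0.0728, 0.0684, 0.0706, 0.0685, 0.0722, 0.0724, 0.0695, 0.0728, 0.0692, 0.0696, 0.0712, 0.0738, 0.0018]
199 [0.0708, 0.0722, 0.0673, 0.0683, 0.0728, 0.0711, 0.0716, 0.0727, 0.1101, 0.0718, 
[... 391 characters left out ...]
2, 0.0688, 0.0702, 0.0741, 0.0697, 0.0704, 0.0665, 0.071, 0.0682, 0.0679, 0.0697, 0.07, 0.0707, 0.0712, 0.0001]
215 [0.0041, 0.073, 0.0699, 0.068, 0.0689, 0.0698, 0.0679, 0.0709, 0.0687, 0.0694, 0.0707, 0.069, 0.0712, 0.0713, 0.0715, 0.0719, 0.0679, 0.0682]
219 [0.0041, 0.0715, 0.071, 0.0764, 0.0724, 0.0696, 0.0723, 0.0707, 0.0672, 0.0732, 0.0716, 0.0696, 0.0724, 0.0677, 0.0701, 0.0695, 0.0684, 0.0708]
223 [0.0019, 0.0704, 0.0657, 0.0684, 0.0699, 0.0734, 0.0644, 0.0696, 0.0655, 0.0743, 0.0713, 0.0635, 0.0716, 0.0679, 0.0653, 0.0684, 0.0686, 0.0688]
227 [0.0046, 0.0723, 0.0706, 0.069, 0.0665, 0.0717, 0.0713, 0.0728, 0.0726, 0.072, 0.0723, 0.0742, 0.0703, 0.0676, 0.0723, 0.0704, 0.067, 0.0014]
```

View pics/c1.png

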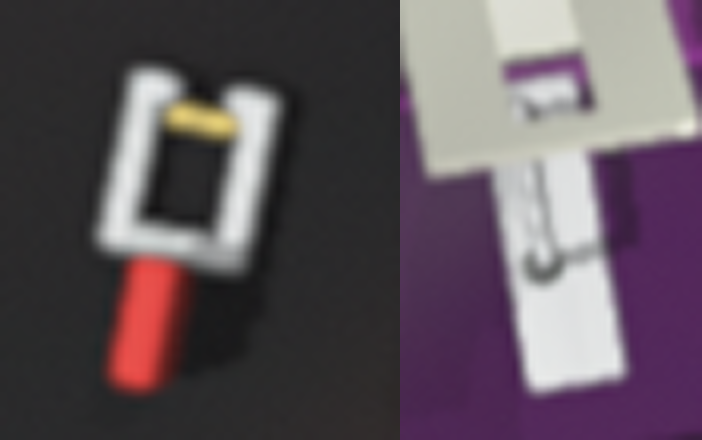

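The red hook is confirmed: white bow, brass gate. The staple's front end is at about px (292,202). Next I fit the tank frame.

```bash
python3 - <<'E'
import pickle; from h import *
f=pickle.load(open("top0.pkl","rb")); W=cloud(f); im=f["pixels"].astype(int)
V=np.array(f["view"]); print("cam",-V[:3,:3].T@V[:3,3])
# console top via z-plane intersect, colour purple/white mask
pur=((im[...,0]-im[...,1]>25)&(im[...,2]-im[...,1]>25))
k=np.zeros_like(pur); k[115:245,240:340]=1; pur&=k
save("pur.png",(pur*255).astype(np.uint8).repeat(1).reshape(420,560)[...,None].repeat(3,2))
z=W[...,2]
top=(abs(z-.07)<.012)&k.astype(bool)
# sides: leftmost and rightmost purple-or-top per row
L=[];Rr=[]
for v in range(192,224,2):
    us=np.where(top[v])[0]; L.append(atz(f,us.min()-.5,v,.07)[:2]); Rr.append(atz(f,us.max()+.5,v,.07)[:2])
F=[]
for u in range(272,324,3):
    vs=np.where(top[:,u])[0]; F.append(atz(f,u,vs.max()+.5,.07)[:2])
for n,p in (("L",L),("R",Rr),("F",F)):
    p=np.array(p,np.float32); l=cv2.fitLine(p,cv2.DIST_HUBER,0,.001,.001).ravel(); print(n,l,np.degrees(np.arctan2(l[1],l[0])))
    print(np.round(p,4).tolist())
for uv in ((292.3,201.7),): print("leg",[atz(f,*uv,zz) for zz in (.07,.109)])
wt=(im.min(-1)>150)&top; wt[:188]=0
vv,uu=np.where(wt); r=cv2.minAreaRect(np.stack([uu,vv],1).astype(np.float32)); print(r); print([atz(f,*q,.0715)[:2].round(4).tolist() for q in cv2.boxPoints(r)])
st=(abs(z-.109)<.006)&k.astype(bool)
vv,uu=np.where(st); print([(u,v,round(z[v,u],3)) for u,v in zip(uu,vv) if v>180])
# hook
for n,q in (("grip",(182.8,245)),("bowc",(188,225.9))): print(n,atz(f,*q,.03 if n=="grip" else .01))
E
```

```text
cam [0.43517852 0.0713939  1.27950184]
L [0.987377   0.15838781 0.5210447  0.10418215] 9.113332
[[0.5569000244140625, 0.11069999635219574], [0.5521000027656555, 0.10840000212192535], [0.5472999811172485, 0.10840000212192535], [0.5425000190734863, 0.10840000212192535], [0.5376999974250793, 0.10599999874830246], [0.5329999923706055, 0.10610000044107437], [0.5281999707221985, 0.10610000044107437], [0.5234000086784363, 0.10369999706745148], [0.5185999870300293, 0.10369999706745148], [0.5138999819755554, 0.10379999876022339], [0.5091000199317932, 0.10140000283718109], [0.5042999982833862, 0.10140000283718109], [0.49959999322891235, 0.1014999970793724], [0.49480000138282776, 0.09910000115633011], [0.4900999963283539, 0.09910000115633011], [0.4853000044822693, 0.09920000284910202]]
R [ 0.9867538   0.16222472  0.5151974  -0.05831425] 9.336051
[[0.555899977684021, -0.051500000059604645], [0.5511000156402588, -0.05139999836683273], [0.5462999939918518, -0.053700000047683716], [0.5414999723434448, -0.053700000047683716], [0.5367000102996826, -0.0560000017285347], [0.5318999886512756, -0.0559000
[... 3381 characters left out ...]
64(0.112)), (np.int64(291), np.int64(199), np.float64(0.113)), (np.int64(292), np.int64(199), np.float64(0.112)), (np.int64(293), np.int64(199), np.float64(0.115)), (np.int64(294), np.int64(199), np.float64(0.11)), (np.int64(291), np.int64(200), np.float64(0.109)), (np.int64(292), np.int64(200), np.float64(0.108)), (np.int64(293), np.int64(200), np.float64(0.11)), (np.int64(294), np.int64(200), np.float64(0.11)), (np.int64(292), np.int64(201), np.float64(0.111)), (np.int64(293), np.int64(201), np.float64(0.114)), (np.int64(294), np.int64(201), np.float64(0.114)), (np.int64(293), np.int64(202), np.float64(0.103))]
grip [0.43188674 0.29792443 0.03      ]
bowc [0.4792617  0.28875887 0.01      ]
```

```bash
cat >> h.py <<'E'
YAW=np.radians(9.3); D=np.array([np.cos(YAW),np.sin(YAW)]); N=np.array([-D[1],D[0]])
NOM=np.array([.5191,.0230])
def tk(x,y): return NOM+(x+.082)*D+y*N
def intk(p): d=np.asarray(p)[:2]-NOM; return d@D-.082,d@N
def go(p,jaw=None,s=None):
    s=s or get_state(); M=R.from_euler("xyz",s["ee_rot"]).as_matrix()
    d=M.T@(np.asarray(p)-s["eef_pos"])*100
    jz=np.degrees(np.arctan2(M[1,2],M[0,2])); out=[d.round(2).tolist(),"jawdir",round(jz,1)]
    if jaw is not None:
        # +roll about tool x (down) = - about world z
        out+=["roll",round((-(jaw-jz)+90)%180-90,1)]
    return out
E
python3 - <<'E'
from h import *; import pickle
s=get_state(); print(R.from_euler("xyz",s["ee_rot"]).as_matrix().round(3))
f=pickle.load(open("top0.pkl","rb")); W=cloud(f)
ms=masks_of("cover","top")[0]; 
im=f["pixels"].astype(int); z=W[...,2]
t=(im.min(-1)>120)&(z>.13); vv,uu=np.where(t[120:200,240:335]); P=W[vv+120,uu+240]
X=np.array([intk(p) for p in P]); rx=.12-X[:,0]; zz=P[:,2]-.07
print(len(P),"tab x",np.percentile(rx,[1,50,99]),"y",np.percentile(X[:,1],[1,99]),"z",np.percentile(P[:,2],[1,99]))
print("theta",np.percentile(np.arctan2(zz,rx),[5,25,50,75,95]), "r",np.percentile(np.hypot(rx,zz),[1,99]), "slope",np.polyfit(rx,zz,1))
print("hinge",tk(.12,0),"leg tank",intk([.533,.0305]))
E
```

```text
[[-0.    -0.918 -0.397]
 [ 0.    -0.397  0.918]
 [-1.    -0.     0.   ]]
1158 tab x [0.06896914 0.12597657 0.1640372 ] y [-0.04441257  0.04439045] z [0.14807701 0.24873832]
theta [0.82424169 0.83566229 0.84158622 0.84887789 0.86175174] r [0.10469695 0.24123119] slope [1.0467981  0.00875603]
hinge [0.71844485 0.05564397] leg tank (np.float64(-0.06707067688367015), np.float64(0.00515512475971433))
```

```bash
python3 - <<'E'
from h import *
th=.81;s=.205
for p in [(*tk(.12-s*np.cos(th),-.034),.07+s*np.sin(th)+.005+.017+.035)]: print(p,go(p,99.3))
E
```

```text
(np.float64(0.5844501132792361), np.float64(-0.0007513666839577965), np.float64(0.2754788707458792)) [[-3.19, -53.62, 44.25], 'jawdir', np.float64(113.4), 'roll', np.float64(14.1)]
```

Call:
step_arm([
  [-2,-2,2,2,1],
  [-4,-5,4,4,1],
  [-6,-8,6.5,6,1],
  [-6,-11,9,8,1],
  [-6,-14,11.5,10,1],
  [-6,-17,14,12,1],
  [-6,-20,16.5,14,1],
  [-6,-23,19,14,1],
  [-6,-26,21.5,14,1],
  [-6,-29,24,14,1],
], squeeze=20)

```text
t: 1.88
eef_pos: [0.4391, -0.2825, 0.3039]
ee_rot: [-1.963, 1.57, -0.228]
force: [2.1, -1.2, -0.6]
width: 0.0267
```

```bash
cat > t.py <<'E'
from h import *
th=.81;s=.205
print(get_state()["t"],go((*tk(.12-s*np.cos(th),-.034),.07+s*np.sin(th)+.005+.017+.035),99.3))
E
python3 t.py
```

```text
1.8833 [[2.85, -18.92, 25.44], 'jawdir', np.float64(99.4), 'roll', np.float64(0.1)]
```

Call:
step_arm([
  [0,-2,3,0,1],
  [0,-4.5,6,0,1],
  [0,-7,9,0,1],
  [0,-9,12,0,1],
  [0,-11,15,0,1],
  [0,-13.5,18,0,1],
  [0,-16,21,0,1],
  [0,-18,24,0,1],
  [1,-18.9,25.4,0,1],
  [2.5,-18.9,25.4,0,1],
])

```text
t: 2.72
eef_pos: [0.5859, 0.0003, 0.2789]
ee_rot: [-1.499, 1.568, 0.239]
force: [-0.1, -0.6, -0.2]
width: 0.0002
```

```bash
cat > t.py <<'E'
from h import *
s0=get_state()
print(s0["t"],s0["force"].round(1),intk(s0["eef_pos"]),s0["eef_pos"][2],s0["width"])
s=.205
for th in (.81,.6,.4,.2,0,-.03): print(th,go((*tk(.12-s*np.cos(th),-.034),.07+s*np.sin(th)+.005*np.cos(th)+.017),99.3))
f=grab_frame("scene"); save("s1.png",cv2.resize(f["pixels"][120:310,200:400],None,fx=3,fy=3,interpolation=cv2.INTER_CUBIC))
E
python3 t.py
```

```text
2.7167 [-0.1 -0.6 -0.2] (np.float64(-0.01977931998406717), np.float64(-0.03317789271393167)) 0.27886897747328043 0.00021026504172774627
0.81 [[3.99, 0.17, -0.08], 'jawdir', np.float64(99.6), 'roll', np.float64(0.3)]
0.6 [[7.19, 2.96, -0.07], 'jawdir', np.float64(99.6), 'roll', np.float64(0.3)]
0.4 [[10.73, 4.93, -0.06], 'jawdir', np.float64(99.6), 'roll', np.float64(0.3)]
0.2 [[14.61, 6.15, -0.06], 'jawdir', np.float64(99.6), 'roll', np.float64(0.3)]
0 [[18.67, 6.57, -0.06], 'jawdir', np.float64(99.6), 'roll', np.float64(0.3)]
-0.03 [[19.29, 6.56, -0.06], 'jawdir', np.float64(99.6), 'roll', np.float64(0.3)]
```

View pics/s1.png

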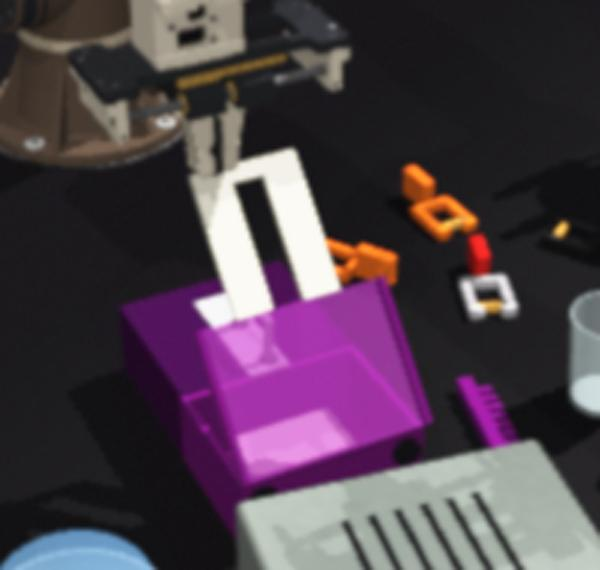

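Closed fingers are above the −y strip at crop px (215,175). I'll push down along the arc.

Call:
step_arm([
  [1.5,0,0,0,1],
  [3,0.1,0,0,1],
  [4.2,0.4,0,0,1],
  [5.2,1.4,0,0,1],
  [6.2,2.3,0,0,1],
  [7.2,3,0,0,1],
  [8.2,3.6,0,0,1],
  [9.2,4.2,0,0,1],
  [10,4.6,0,0,1],
  [10.7,4.9,0,0,1],
])

```text
t: 3.6
eef_pos: [0.5349, -0.0116, 0.1713]
ee_rot: [2.692, 1.571, -1.858]
force: [0.1, -0.1, 0.8]
width: 0.0009
```

```bash
python3 t.py
```

```text
3.6 [ 0.1 -0.1  0.8] (np.float64(-0.07199148687794045), np.float64(-0.03669706838782002)) 0.17127956377148218 0.0009262663774776952
0.81 [[-6.77, -5.06, 0.27], 'jawdir', np.float64(99.3), 'roll', np.float64(0.0)]
0.6 [[-3.56, -2.28, 0.27], 'jawdir', np.float64(99.3), 'roll', np.float64(0.0)]
0.4 [[-0.02, -0.32, 0.27], 'jawdir', np.float64(99.3), 'roll', np.float64(0.0)]
0.2 [[3.87, 0.89, 0.27], 'jawdir', np.float64(99.3), 'roll', np.float64(0.0)]
0 [[7.93, 1.3, 0.27], 'jawdir', np.float64(99.3), 'roll', np.float64(0.0)]
-0.03 [[8.54, 1.29, 0.27], 'jawdir', np.float64(99.3), 'roll', np.float64(0.0)]
```

View pics/s1.png

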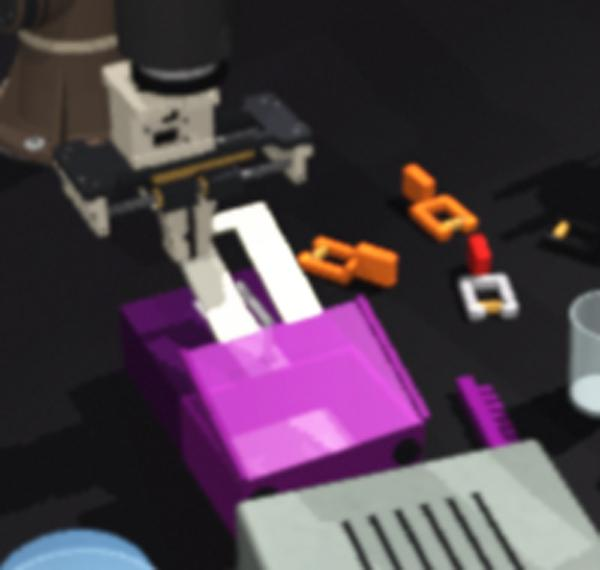

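Call:
step_arm([
  [1,0.1,0.2,0,1],
  [2,0.4,0.3,0,1],
  [3,0.7,0.3,0,1],
  [4,0.9,0.3,0,1],
  [5,1.1,0.3,0,1],
  [6,1.2,0.3,0,1],
  [6.8,1.2,0.3,0,1],
  [7.3,1.2,0.3,0,1],
  [7.6,1.2,0.3,0,1],
  [7.8,1.2,0.3,0,1],
])

```text
t: 4.48
eef_pos: [0.5231, -0.01, 0.0931]
ee_rot: [1.886, 1.57, -2.663]
force: [-2.5, 0.4, 9.6]
width: 0.0002
```

```bash
python3 t.py
```

```text
4.4833 [-2.5  0.4  9.6] (np.float64(-0.08334109732550679), np.float64(-0.03320541696378158)) 0.09309643405270596 0.00018717428905473622
0.81 [[-14.59, -6.19, -0.09], 'jawdir', np.float64(99.4), 'roll', np.float64(0.1)]
0.6 [[-11.38, -3.41, -0.09], 'jawdir', np.float64(99.4), 'roll', np.float64(0.1)]
0.4 [[-7.83, -1.45, -0.08], 'jawdir', np.float64(99.4), 'roll', np.float64(0.1)]
0.2 [[-3.95, -0.24, -0.08], 'jawdir', np.float64(99.4), 'roll', np.float64(0.1)]
0 [[0.11, 0.17, -0.08], 'jawdir', np.float64(99.4), 'roll', np.float64(0.1)]
-0.03 [[0.72, 0.16, -0.08], 'jawdir', np.float64(99.4), 'roll', np.float64(0.1)]
```

View pics/s1.png

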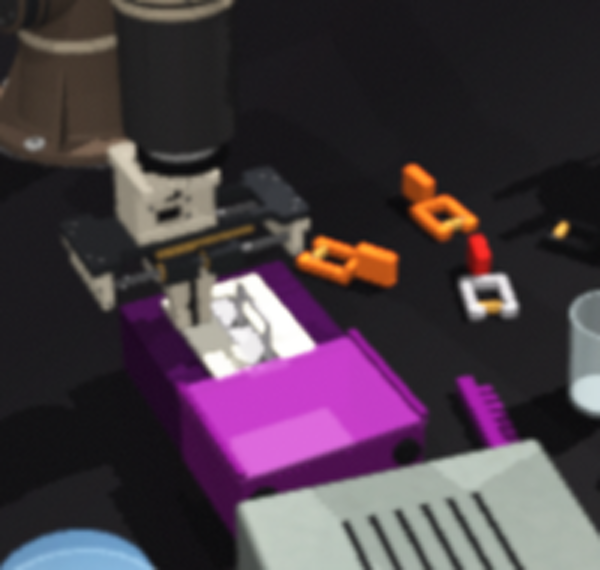

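Cover shut: tip at 76 mm and 9.6 N against the stop. Lifting, then looking again.

Call:
step_arm([
  [-1,0,0,0,1],
  [-3,0,0,0,1],
  [-6,0,1,2,1],
  [-9,0,4,5,0.9],
  [-12,0,8,9,0.8],
  [-12,0,12,13,0.7],
  [-12,0,16,17,0.5],
  [-12,0,20,21,0.3],
  [-12,0,24,21,0.3],
  [-12,0,26,21,0.3],
])

```text
t: 5.37
eef_pos: [0.4805, 0.2506, 0.2153]
ee_rot: [-0.574, 1.568, 0.795]
force: [0.6, -1.0, -0.2]
width: 0.0417
```

```bash
python3 - <<'E'
from h import *
import pickle
s=get_state(); print(s["t"],s["eef_pos"],s["width"],s["force"].round(1))
f=grab_frame("top"); pickle.dump(f,open("top1.pkl","wb"))
g=grab_frame("scene"); pickle.dump(g,open("scene1.pkl","wb"))
a=cv2.resize(f["pixels"][130:260,150:350],None,fx=3,fy=3,interpolation=cv2.INTER_CUBIC); save("t2.png",a)
b=cv2.resize(g["pixels"][160:300,230:420],None,fx=4,fy=4,interpolation=cv2.INTER_CUBIC); save("s2.png",b)
E
```

```text
5.3667 [0.48052102 0.25060221 0.21527662] 0.04166440944357891 [ 0.6 -1.  -0.2]
```

View pics/t2.png

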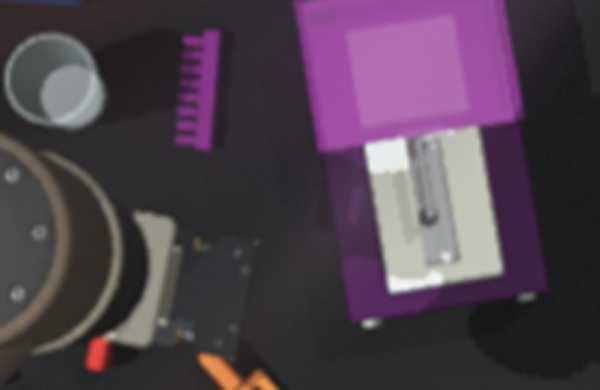

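View pics/s2.png

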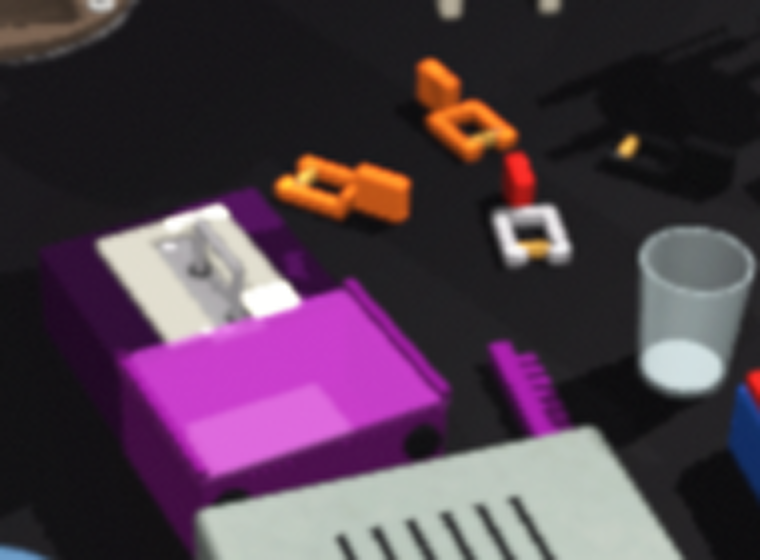

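Cover shut, with the staple standing through the slot (front end at top px (293,202)). I'll overlay my hook and staple models on both views to check them.

```bash
python3 - <<'E'
from h import *
import pickle
f=pickle.load(open("top1.pkl","rb")); f0=pickle.load(open("top0.pkl","rb")); g=pickle.load(open("scene1.pkl","rb"))
W=cloud(f); z=W[...,2]
k=np.zeros(z.shape,bool); k[165:215,280:305]=1
st=(z>.100)&(z<.12)&k
P=W[st]; T=np.array([intk(p) for p in P]); print(len(T),"bar x",np.percentile(T[:,0],[0,2,50,98,100]).round(4),"y",np.percentile(T[:,1],[2,25,50,75,98]).round(4),np.median(P[:,2]))
W2=cloud(g); z2=W2[...,2]; k[:]=0;k[190:270,250:330]=1
q=(z2>.085)&(z2<.12)&k; T=np.array([intk(p) for p in W2[q]]); print(len(T),"bar(scene) x",np.percentile(T[:,0],[0,2,50,98,100]).round(4),"y",np.percentile(T[:,1],[2,25,50,75,98]).round(4))
hk=np.array([.4337,.298]); a=np.radians(-11.5); hx=np.array([np.cos(a),np.sin(a)]); hy=np.array([-hx[1],hx[0]])
def H(x,y,z): return np.array([*(hk+x*hx+y*hy),z])
def draw(f,name,box,s):
    im=cv2.resize(f["pixels"],None,fx=s,fy=s,interpolation=cv2.INTER_CUBIC)
    def pl(pts,c,cl=True):
        q=np.array([[(u+.5)*s for u in proj(f,p)] for p in pts],np.int32); cv2.polylines(im,[q],cl,c,1)
    zt=.032; pl([H(-.02,-.007,zt),H(.02,-.007,zt),H(.02,.007,zt),H(-.02,.007,zt)],(0,255,0))
    pl([H(.028,-.014,.01),H(.067,-.014,.01),H(.067,.014,.01),H(.028,.014,.01)],(0,255,255))
    pl([H(.018,-.022,.01),H(.075,-.022,.01),H(.075,.022,.01),H(.018,.022,.01)],(255,0,255))
    for (x,y) in ((-.067,.0052),): pl([(*tk(x,y),.075),(*tk(x,y),.105),(*tk(x+.056,y),.105),(*tk(x+.056,y),.075)],(255,0,0),False)
    pl([(*tk(-.12,-.045),.075),(*tk(-.12,.045),.075),(*tk(0,.045),.075),(*tk(0,-.045),.075)],(0,0,255))
    x0,y0,x1,y1=[int(v*s) for v in box]; save(name,im[y0:y1,x0:x1])
draw(f0,"o1.png",(165,205,215,260),10); draw(f,"o2.png",(260,160,340,240),7); draw(g,"o3.png",(250,170,400,260),5)
E
```

```text
97 bar x [-0.0702 -0.069  -0.0388 -0.0092 -0.0074] y [0.0016 0.0035 0.0054 0.0073 0.0092] 0.11275088700914779
101 bar(scene) x [-0.0683 -0.068  -0.0296  0.0583  0.0907] y [-0.0017  0.0003  0.0018  0.004   0.0066]
```

View pics/o1.png

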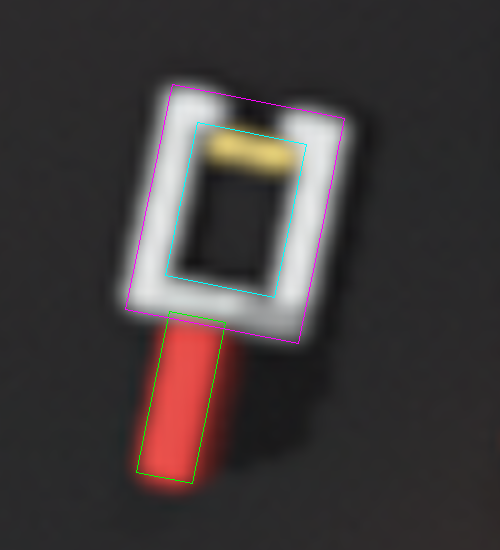

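View pics/o2.png

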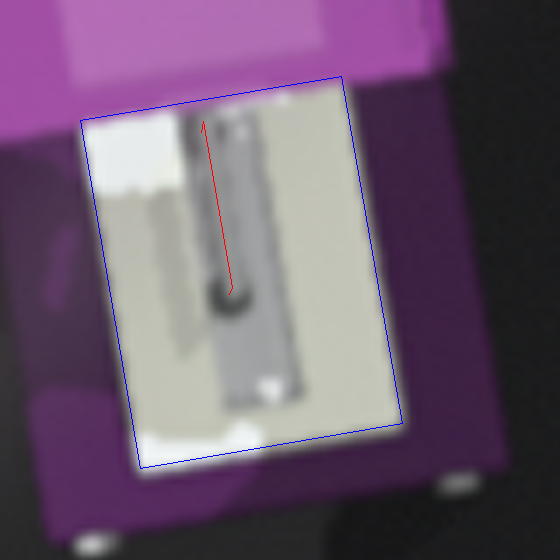

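View pics/o3.png

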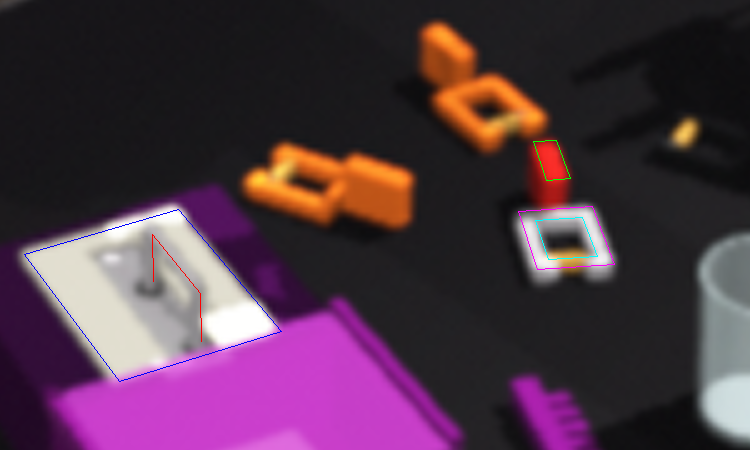

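Models match both views to about a pixel: hook yaw −11.5°, leg at tank (−67, +5) mm. Going to grasp.

```bash
python3 - <<'E'
from h import *
print(go((.433,.2973,.026),78.5),go((.433,.2973,.10),78.5))
E
```

```text
[[18.88, 5.63, 3.65], 'jawdir', np.float64(78.6), 'roll', np.float64(0.1)] [[11.48, 5.62, 3.66], 'jawdir', np.float64(78.6), 'roll', np.float64(0.1)]
```

Call:
step_arm([
  [0,1,0.7,0,0.3],
  [1,2.5,1.6,0,0.3],
  [3,4,2.6,0,0.3],
  [5.5,5,3.3,0,0.3],
  [8,5.6,3.7,0,0.3],
  [10.5,5.6,3.7,0,0.3],
  [12,5.6,3.7,0,0.3],
  [13,5.6,3.7,0,0.3],
  [13,5.6,3.7,0,0.3],
  [13,5.6,3.7,0,0.3],
])

```text
t: 6.3
eef_pos: [0.4338, 0.294, 0.0841]
ee_rot: [-1.437, 1.571, -0.07]
force: [-0.3, 0.8, 1.0]
width: 0.0616
```

```bash
python3 - <<'E'
from h import *
print(go((.433,.2973,.026),78.5),get_state()["width"])
g=grab_frame("scene"); save("s3.png",cv2.resize(g["pixels"][150:260,300:430],None,fx=5,fy=5,interpolation=cv2.INTER_CUBIC))
E
```

```text
[[5.81, 0.15, 0.3], 'jawdir', np.float64(78.3), 'roll', np.float64(-0.2)] 0.061564288549046116
```

View pics/s3.png

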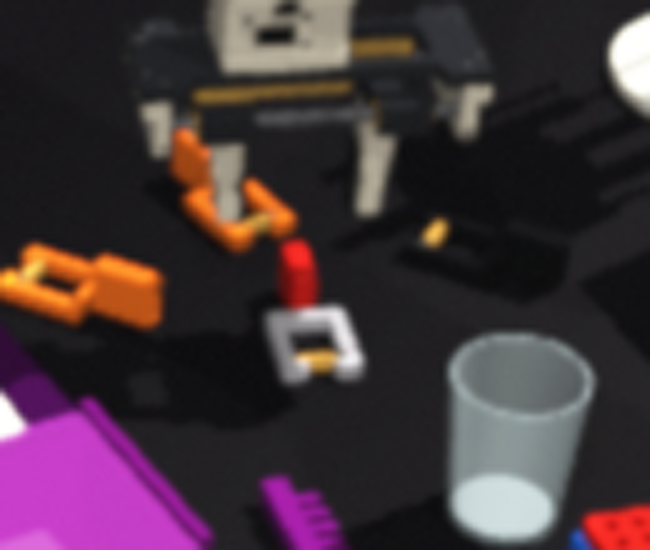

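The fingers straddle the red grip at crop px (298,270). Descending, then closing.

Call:
step_arm([
  [1,0.1,0.3,0,0.3],
  [2,0.1,0.3,0,0.3],
  [3,0.1,0.3,0,0.3],
  [4,0.1,0.3,0,0.3],
  [5,0.1,0.3,0,0.3],
  [5.6,0.1,0.3,0,0.3],
  [5.7,0.1,0.3,0,0.3],
  [5.7,0.1,0.3,0,0.6],
  [5.7,0.1,0.3,0,0.75],
  [5.7,0.1,0.3,0,0.9],
], squeeze=15)

```text
t: 7.18
eef_pos: [0.4334, 0.2976, 0.027]
ee_rot: [-0.507, 1.57, 0.861]
force: [0.4, 0.0, -0.4]
width: 0.0469
```

Call:
step_arm([
  [0,0,0,0,1],
  [0,0,0,0,1],
  [0,0,0,0,1],
  [0,0,0,0,1],
  [0,0,0,0,1],
  [-0.3,0,0,0,1],
  [-0.8,0,0,0,1],
  [-1.5,0,0,0,1],
  [-2.5,0,0,0,1],
  [-3,0,0,0,1],
], squeeze=35)

```text
t: 8.02
eef_pos: [0.4335, 0.2977, 0.0582]
ee_rot: [-0.549, 1.569, 0.819]
force: [0.4, 0.7, -2.5]
width: 0.0139
```

```bash
python3 - <<'E'
from h import *
s=get_state();print(s["force"].round(2),s["moment"].round(2),s["eef_pos"])
g=grab_frame("scene"); save("s4.png",cv2.resize(g["pixels"][150:260,300:430],None,fx=5,fy=5,interpolation=cv2.INTER_CUBIC))
E
```

```text
[ 0.37  0.75 -2.5 ] [ 0.07 -0.01  0.06] [0.43349998 0.2977284  0.0581867 ]
```

View pics/s4.png

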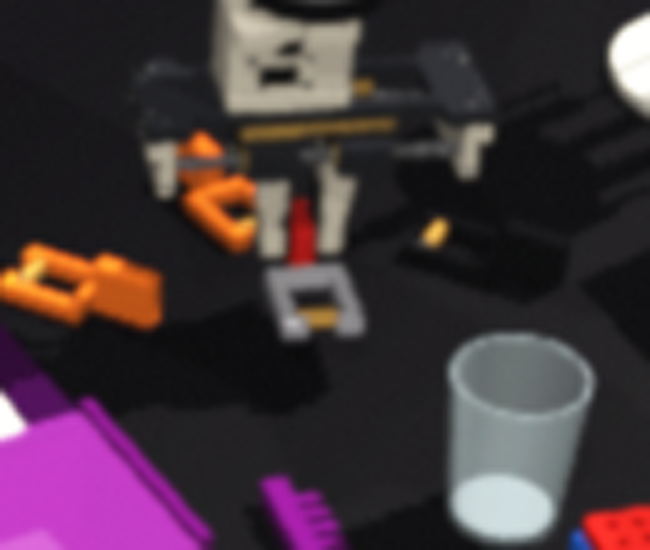

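```bash
cat > t3.py <<'E'
from h import *
s=get_state(); print(s["t"],s["force"].round(2),s["moment"].round(2),np.round(intk(s["eef_pos"]),4),s["eef_pos"][2].round(4),s["width"])
print(go((*tk(-.160,.0045),.125),99.3))
print(go((*tk(-.160,.0045),.110),99.3))
E
python3 t3.py
```

```text
8.0667 [-0.26 -0.93 -1.15] [ 0.03  0.02 -0.05] [-0.1216  0.2854] 0.0589 0.01360171505055172
[[-6.67, -6.45, -27.59], 'jawdir', np.float64(78.4), 'roll', np.float64(-20.9)]
[[-5.17, -6.45, -27.59], 'jawdir', np.float64(78.4), 'roll', np.float64(-20.9)]
```

Call:
step_arm([
  [-2,0,-0.5,0,1],
  [-4,-0.3,-1.5,-1,1],
  [-6.5,-0.8,-3.5,-3,1],
  [-7.5,-1.4,-6,-5,1],
  [-7.5,-2,-8.5,-7,1],
  [-7.5,-2.6,-11,-9,1],
  [-7.5,-3.2,-13.5,-11,1],
  [-7.5,-3.8,-16,-13,1],
  [-7.5,-4.4,-18.5,-15,1],
  [-7.5,-5,-21,-17,1],
])

```text
t: 8.9
eef_pos: [0.4395, 0.0803, 0.132]
ee_rot: [-0.911, 1.57, 0.756]
force: [0.7, -0.2, -1.6]
width: 0.0139
```

```bash
python3 t3.py
```

```text
8.9 [ 0.68 -0.23 -1.59] [-0.01 -0.03  0.01] [-0.1513  0.0694] 0.132 0.013870111551382468
[[0.69, 0.43, -6.54], 'jawdir', np.float64(95.5), 'roll', np.float64(-3.8)]
[[2.19, 0.43, -6.54], 'jawdir', np.float64(95.5), 'roll', np.float64(-3.8)]
```

Call:
step_arm([
  [0,0.1,-2,-1.3,1],
  [0,0.3,-4,-2.6,1],
  [0,0.4,-5.5,-3.8,1],
  [0.5,0.4,-6.5,-3.8,1],
  [1.2,0.4,-6.5,-3.8,1],
  [1.8,0.4,-6.5,-3.8,1],
  [2.2,0.4,-6.5,-3.8,1],
  [2.2,0.4,-6.5,-3.8,1],
  [2.2,0.4,-6.5,-3.8,1],
  [2.2,0.4,-6.5,-3.8,1],
])

```text
t: 9.73
eef_pos: [0.442, 0.017, 0.1096]
ee_rot: [2.351, 1.571, -2.2]
force: [-0.0, 0.4, -1.3]
width: 0.0137
```

```bash
python3 t3.py; python3 - <<'E'
from h import *
import pickle
for c,b,s in (("top",(255,150,345,250),6),("scene",(230,160,330,270),5)):
    f=grab_frame(c); pickle.dump(f,open(c+"2.pkl","wb")); im=cv2.resize(f["pixels"],None,fx=s,fy=s,interpolation=cv2.INTER_CUBIC)
    p=get_state(); hk=p["eef_pos"]
    def H(x,y,z): return (*(hk[:2]+x*D+y*N),hk[2]-.027+z)
    def pl(pts,col,cl=True):
        cv2.polylines(im,[np.array([[(u+.5)*s for u in proj(f,q)] for q in pts],np.int32)],cl,col,1)
    pl([H(.018,-.022,.01),H(.075,-.022,.01),H(.075,.022,.01),H(.018,.022,.01)],(255,0,255))
    x,y=-.067,.005; pl([(*tk(x,y),.075),(*tk(x,y),.105),(*tk(x+.056,y),.105),(*tk(x+.056,y),.075)],(255,0,0),False)
    x0,y0,x1,y1=[v*s for v in b]; save("p_%s.png"%c,im[y0:y1,x0:x1])
E
```

```text
9.7333 [-0.04  0.37 -1.29] [-0.11  0.04  0.04] [-0.1591  0.0065] 0.1096 0.013731575008396842
[[-1.54, 0.09, -0.2], 'jawdir', np.float64(99.2), 'roll', np.float64(-0.1)]
[[-0.04, 0.09, -0.2], 'jawdir', np.float64(99.2), 'roll', np.float64(-0.1)]
```

View pics/p_top.png

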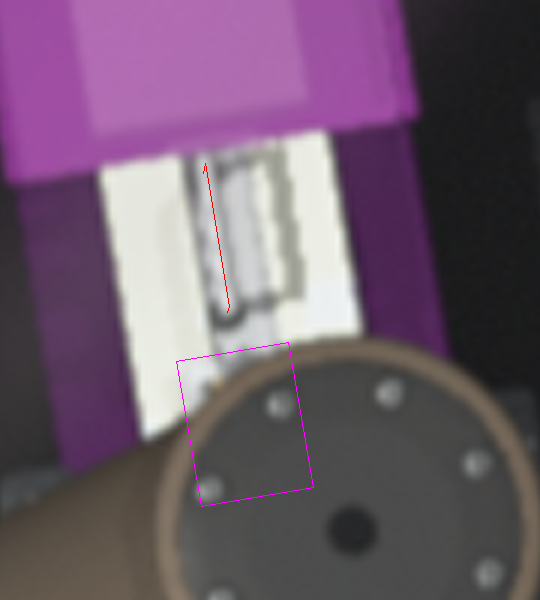

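View pics/p_scene.png

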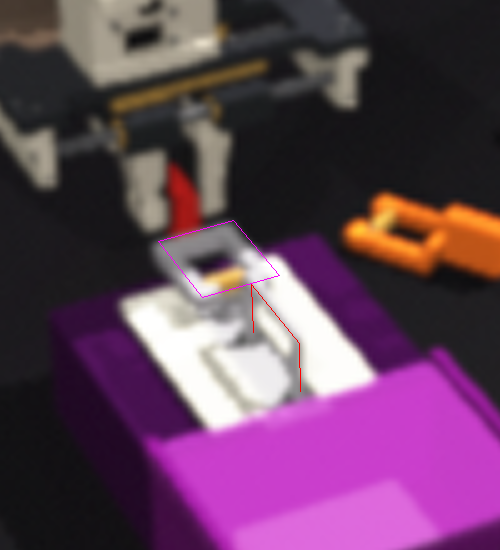

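The hook is held and level ahead of the leg, with the mouth lined up. Creeping in (tool −y = tank +x).

Call:
step_arm([
  [0,-0.2,-0.1,0,1],
  [0,-0.4,-0.1,0,1],
  [0,-0.6,-0.1,0,1],
  [0,-0.8,-0.1,0,1],
  [0,-1.0,-0.1,0,1],
  [0,-1.2,-0.1,0,1],
  [0,-1.4,-0.1,0,1],
  [0,-1.6,-0.1,0,1],
  [0,-1.7,-0.1,0,1],
  [0,-1.8,-0.1,0,1],
])

```text
t: 10.67
eef_pos: [0.4599, 0.0183, 0.1095]
ee_rot: [1.756, 1.571, -2.796]
force: [-0.1, -0.1, -2.7]
width: 0.0139
```

```bash
python3 t3.py; python3 - <<'E'
from h import *
f=grab_frame("scene"); save("s5.png",cv2.resize(f["pixels"][190:250,250:310],None,fx=9,fy=9,interpolation=cv2.INTER_CUBIC))
E
```

```text
10.6667 [-0.13 -0.06 -2.69] [-0.01  0.08  0.01] [-0.1412  0.005 ] 0.1095 0.013948853646700671
[[-1.55, 1.88, -0.05], 'jawdir', np.float64(99.2), 'roll', np.float64(-0.1)]
[[-0.05, 1.88, -0.05], 'jawdir', np.float64(99.2), 'roll', np.float64(-0.1)]
```

View pics/s5.png

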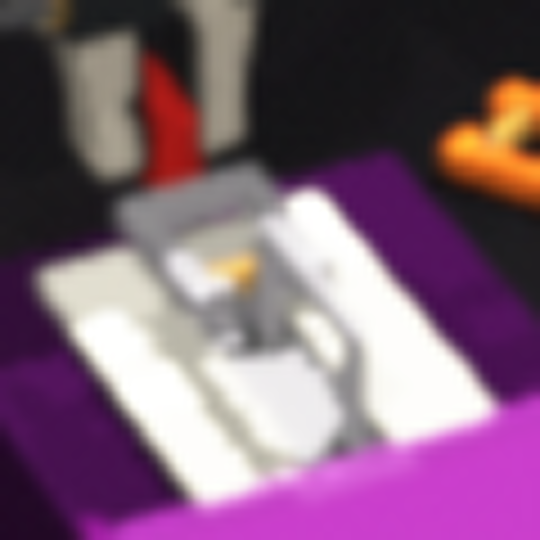

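The leg stands at the mouth with no lip force. Continuing.

Call:
step_arm([
  [0,-0.15,0,0,1],
  [0,-0.3,0,0,1],
  [0,-0.45,0,0,1],
  [0,-0.6,0,0,1],
  [0,-0.75,0,0,1],
  [0,-0.9,0,0,1],
  [0,-1.0,0,0,1],
  [0,-1.1,0,0,1],
  [0,-1.2,0,0,1],
  [0,-1.2,0,0,1],
])

```text
t: 11.55
eef_pos: [0.4698, 0.0197, 0.1088]
ee_rot: [1.664, 1.567, -2.889]
force: [-6.8, 0.8, -0.7]
width: 0.014
```

```bash
python3 t3.py; python3 - <<'E'
from h import *
f=grab_frame("scene"); save("s6.png",cv2.resize(f["pixels"][190:250,250:310],None,fx=9,fy=9,interpolation=cv2.INTER_CUBIC))
E
```

```text
11.55 [-6.84  0.84 -0.66] [0.31 2.57 0.14] [-0.1312  0.0047] 0.1088 0.013980026329209437
[[-1.61, 2.88, -0.03], 'jawdir', np.float64(99.1), 'roll', np.float64(-0.2)]
[[-0.11, 2.88, -0.03], 'jawdir', np.float64(99.1), 'roll', np.float64(-0.2)]
```

View pics/s6.png

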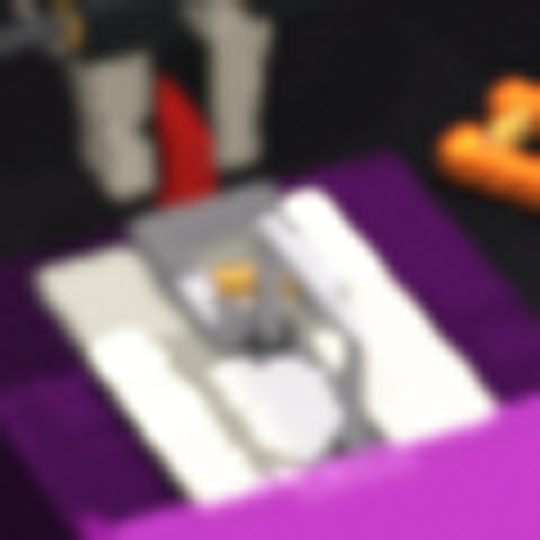

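The leg is in the mouth against the brass gate: 6.8 N straight back, little sideways force. Pushing on gently.

Call:
step_arm([
  [0,-0.1,0,0,1],
  [0,-0.2,0,0,1],
  [0,-0.3,0,0,1],
  [0,-0.4,0,0,1],
  [0,-0.5,0,0,1],
  [0,-0.5,0,0,1],
  [0,-0.5,0,0,1],
  [0,-0.5,0,0,1],
  [0,-0.5,0,0,1],
  [0,-0.5,0,0,1],
])

```text
t: 12.43
eef_pos: [0.474, 0.0206, 0.1083]
ee_rot: [1.585, 1.566, -2.969]
force: [-7.5, 3.0, -2.3]
width: 0.0138
```

```bash
python3 t3.py; python3 - <<'E'
from h import *
f=grab_frame("scene"); save("s7.png",cv2.resize(f["pixels"][190:250,250:310],None,fx=9,fy=9,interpolation=cv2.INTER_CUBIC))
E
```

```text
12.4333 [-7.47  2.98 -2.29] [0.96 3.11 0.23] [-0.1269  0.0049] 0.1083 0.013751083665143087
[[-1.65, 3.31, -0.05], 'jawdir', np.float64(99.1), 'roll', np.float64(-0.2)]
[[-0.15, 3.31, -0.05], 'jawdir', np.float64(99.1), 'roll', np.float64(-0.2)]
```

View pics/s7.png

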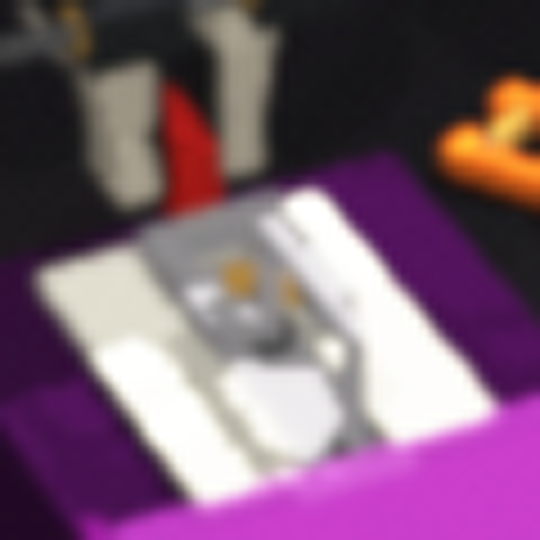

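The gate is yielding: the force direction matches a gate turned about 0.5 rad. Continuing.

Call:
step_arm([
  [0,-0.15,0,0,1],
  [0,-0.3,0,0,1],
  [0,-0.45,0,0,1],
  [0,-0.6,0.05,0,1],
  [0,-0.7,0.05,0,1],
  [0,-0.7,0.05,0,1],
  [0,-0.7,0.05,0,1],
  [0,-0.7,0.05,0,1],
  [0,-0.7,0.05,0,1],
  [0,-0.7,0.05,0,1],
])

```text
t: 13.32
eef_pos: [0.482, 0.0229, 0.1087]
ee_rot: [1.357, 1.568, 3.088]
force: [-5.7, 4.3, -4.1]
width: 0.0136
```

```bash
python3 t3.py
```

```text
13.3167 [-5.69  4.26 -4.11] [1.58 2.24 0.23] [-0.1186  0.0059] 0.1087 0.013614088949879907
[[-1.62, 4.14, -0.14], 'jawdir', np.float64(99.2), 'roll', np.float64(-0.1)]
[[-0.12, 4.14, -0.15], 'jawdir', np.float64(99.2), 'roll', np.float64(-0.1)]
```

Call:
step_arm([
  [0,-0.15,0,0,1],
  [0,-0.3,0,0,1],
  [0,-0.45,0,0,1],
  [0,-0.6,0,0,1],
  [0,-0.75,0,0,1],
  [0,-0.8,0,0,1],
  [0,-0.8,0,0,1],
  [0,-0.8,0,0,1],
  [0,-0.8,0,0,1],
  [0,-0.8,0,0,1],
])

```text
t: 14.15
eef_pos: [0.4909, 0.0245, 0.1092]
ee_rot: [0.69, 1.57, 2.421]
force: [-3.1, 4.7, -3.8]
width: 0.0137
```

```bash
python3 t3.py; python3 - <<'E'
from h import *
f=grab_frame("scene"); save("s8.png",cv2.resize(f["pixels"][190:250,250:310],None,fx=9,fy=9,interpolation=cv2.INTER_CUBIC))
E
```

```text
14.15 [-3.12  4.74 -3.77] [1.55 1.43 0.22] [-0.1096  0.006 ] 0.1092 0.013708023380683438
[[-1.58, 5.04, -0.16], 'jawdir', np.float64(99.2), 'roll', np.float64(-0.1)]
[[-0.08, 5.04, -0.16], 'jawdir', np.float64(99.2), 'roll', np.float64(-0.1)]
```

View pics/s8.png

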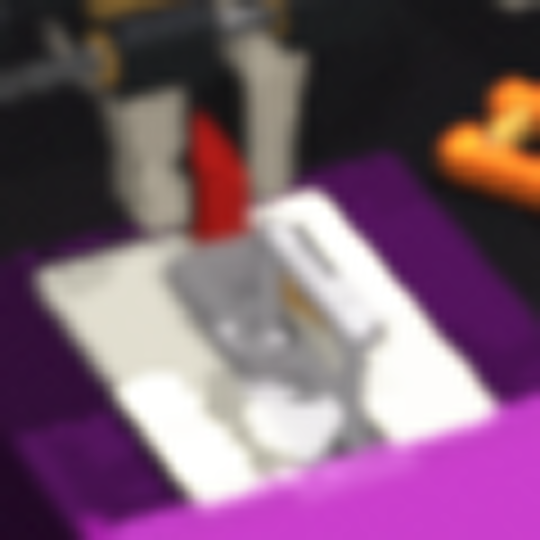

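The gate is swung back along the +y arm at px (295,295) and the leg is well inside. A few mm more.

Call:
step_arm([
  [0,-0.1,0,0,1],
  [0,-0.2,0,0,1],
  [0,-0.3,0,0,1],
  [0,-0.4,0,0,1],
  [0,-0.5,0,0,1],
  [0,-0.5,0,0,1],
  [0,-0.5,0,0,1],
  [0,-0.5,0,0,1],
  [0,-0.5,0,0,1],
  [0,-0.5,0,0,1],
])

```text
t: 15.03
eef_pos: [0.4961, 0.0246, 0.1095]
ee_rot: [2.252, 1.571, -2.3]
force: [-0.5, -0.1, -1.9]
width: 0.0135
```

```bash
python3 t3.py; python3 - <<'E'
from h import *
f=grab_frame("scene"); save("s9.png",cv2.resize(f["pixels"][190:250,250:310],None,fx=9,fy=9,interpolation=cv2.INTER_CUBIC))
E
```

```text
15.0333 [-0.49 -0.12 -1.86] [-0.02  0.04  0.01] [-0.1044  0.0053] 0.1095 0.013525952285628428
[[-1.55, 5.56, -0.09], 'jawdir', np.float64(99.2), 'roll', np.float64(-0.1)]
[[-0.05, 5.56, -0.09], 'jawdir', np.float64(99.2), 'roll', np.float64(-0.1)]
```

View pics/s9.png

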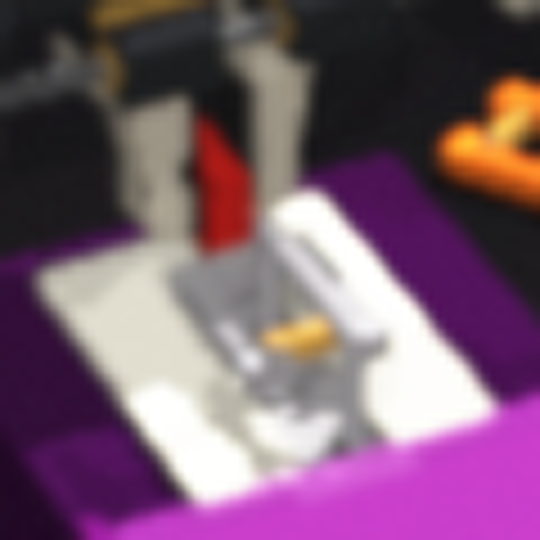

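The gate has snapped shut behind the leg: brass across the mouth at px (300,335), force near zero. Lowering to the tab.

Call:
step_arm([
  [0.1,0,0,0,1],
  [0.2,0,0,0,1],
  [0.3,0,0,0,1],
  [0.4,0,0,0,1],
  [0.5,0,0,0,1],
  [0.6,0,0,0,1],
  [0.65,0,0,0,1],
  [0.7,0,0,0,1],
  [0.7,0,0,0,1],
  [0.7,0,0,0,1],
])

```text
t: 15.92
eef_pos: [0.4961, 0.0247, 0.1027]
ee_rot: [1.868, 1.571, -2.685]
force: [-2.1, -1.1, 0.7]
width: 0.0138
```

```bash
python3 t3.py
```

```text
15.9167 [-2.11 -1.12  0.71] [-0.03  0.66  0.02] [-0.1044  0.0054] 0.1027 0.01382114748483484
[[-2.23, 5.56, -0.1], 'jawdir', np.float64(99.2), 'roll', np.float64(-0.1)]
[[-0.73, 5.56, -0.1], 'jawdir', np.float64(99.2), 'roll', np.float64(-0.1)]
```

It touches the tab. Releasing.

Call:
step_arm([
  [0,0,0,0,0.8],
  [0,0,0,0,0.7],
  [0,0,0,0,0.6],
  [0,0,0,0,0.6],
  [0,0,0,0,0.6],
  [0,0,0,0,0.6],
  [0,0,0,0,0.6],
  [-0.5,0,0,0,0.6],
  [-1,0,0,0,0.6],
  [-2,0,0,0,0.6],
], squeeze=10)

```text
t: 16.75
eef_pos: [0.4958, 0.0246, 0.1226]
ee_rot: [1.753, 1.569, -2.8]
force: [0.6, 0.0, -0.5]
width: 0.0352
```

Call:
step_arm([
  [-1,0,0,0,0.6],
  [-3,0,0,0,0.6],
  [-6,0,0,0,0.6],
  [-9,0,0,0,0.6],
  [-11,0,-3,0,0.6],
  [-11,0,-6,0,0.6],
  [-11,0,-10,0,0.6],
  [-11,0,-14,0,0.6],
  [-11,0,-18,0,0.6],
  [-11,0,-20,0,0.6],
])

```text
t: 17.58
eef_pos: [0.5283, -0.1761, 0.2339]
ee_rot: [-2.185, 1.569, -0.456]
force: [0.4, -0.5, -0.4]
width: 0.0349
```

```bash
python3 - <<'E'
from h import *
print(get_state()["t"],get_state()["force"].round(1))
f=grab_frame("top"); g=grab_frame("scene")
save("e1.png",cv2.resize(f["pixels"][150:240,250:350],None,fx=6,fy=6,interpolation=cv2.INTER_CUBIC))
save("e2.png",cv2.resize(g["pixels"][180:270,240:340],None,fx=6,fy=6,interpolation=cv2.INTER_CUBIC)); save("e3.png",g["pixels"])
E
```

```text
17.5833 [ 0.4 -0.5 -0.4]
```

View pics/e1.png

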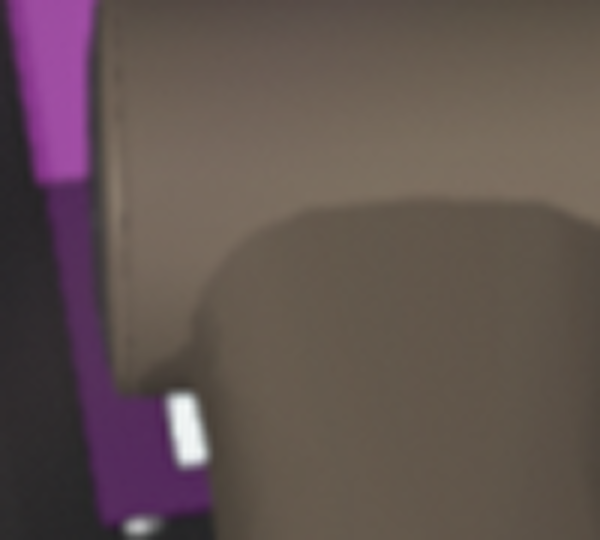

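View pics/e2.png

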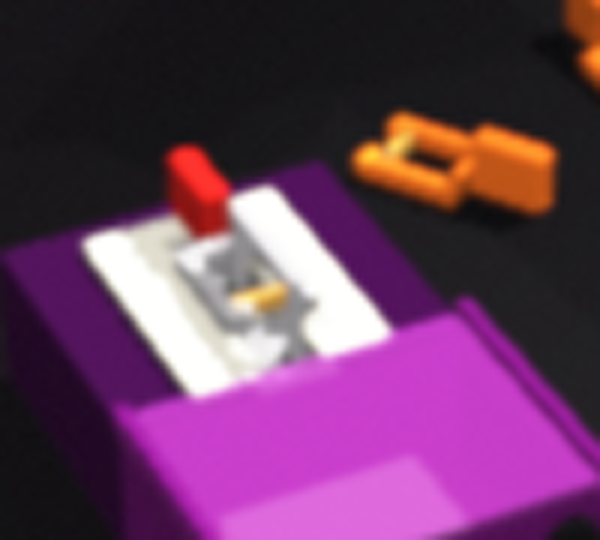

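View pics/e3.png

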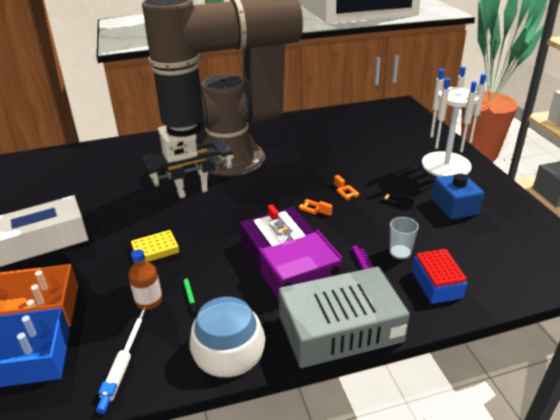

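The scene view shows the hook clipped flat on the tab with its gate shut (px (262,297) in the crop). The arm hides the top view, so I'll move it off for one check.

Call:
step_arm([
  [-1,0,-2,0,0.6],
  [-2,0.5,-4,0,0.6],
  [-3,1,-7,0,0.6],
  [-3,2,-10,0,0.6],
  [-3,3,-13,0,0.6],
  [-3,4,-16,0,0.6],
  [-3,5,-19,0,0.6],
  [-3,6,-22,0,0.6],
  [-3,6,-23,0,0.6],
  [-3,6,-23,0,0.6],
])

```text
t: 18.52
eef_pos: [0.5052, -0.411, 0.2629]
ee_rot: [3.018, 1.571, -1.537]
force: [-0.6, 0.3, 1.1]
width: 0.0348
```

```bash
python3 - <<'E'
from h import *
print(get_state()["t"])
f=grab_frame("top")
save("e4.png",cv2.resize(f["pixels"][160:230,265:335],None,fx=8,fy=8,interpolation=cv2.INTER_CUBIC))
E
```

```text
18.5167
```

View pics/e4.png

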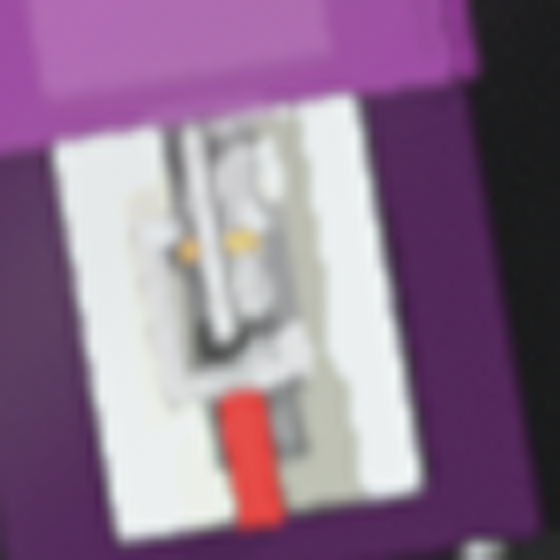

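From above, the leg end (225,335) sits inside the bow, with the gate straight across behind it (brass either side of the bar at y≈245). The cover is shut.

```bash
python3 -c "
from station import *
print(job_done())"
```

```text
the job is handed in; nothing more can be done
None
```

The cover is shut with the staple standing through the tab's slot, and the red-handled hook is clipped round the front leg with its gate closed. I handed the job in at about 18.5 s of the 72 s allowed.

- **Cover:** I pressed the strip on the tank's −y side down along its arc. It stopped hard at about 9.6 N, with the tab face level at about 76 mm.
- **Clipping:** The leg stood about 15 mm (x) and 5 mm (y) off its mark, found in the images and confirmed by touch. The highest push I read while opening the gate was about 8 N. It then fell to under 1 N as the gate snapped shut.
- **Release:** I lowered the hook onto the tab, let go and moved the arm clear.
- **Last checks:** Both camera views showed the leg inside the bow, the gate straight across behind it and the cover level. The bystanders and the orange and black look-alikes appeared unmoved, though I judged that by eye and did not re-measure them.
- **Disagreement:** The two cameras differed by about 3 mm on the leg's y. I relied mostly on the top view, and the leg entered the mouth with no sign of touching a lip.

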